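# Zero the gauge, shut the torch valve and open it two turns

## Task

Get the torch line ready: first turn the knob on the gauge until its pointer stands on the zero mark (the one long, heavy mark on the dial). Then wind the valve wheel by its handle clockwise until it stops, fully shut, and back it off counter-clockwise exactly two turns. Finish while still holding the valve's handle between the fingers, ready to shut it again - do not let go - and leave everything else on the bench where it lies.

Things in the scene. Friction and masses are not known exactly. Their poses are not given: they have to be found in the camera images.
- zero_knob (a joint): angle of the gauge's knob and pointer, rad: 0 = pointer on the zero mark, positive = pointer counter-clockwise of it seen from above. It starts between 0.45 and 1.35, so it has to turn clockwise. Range -2 to 2; light friction (0.04 N m) keeps it where it is left, it has no spring.
- gauge: the gauge: a round instrument 116 mm across, dark steel case, steel rim, white dial facing up at 47 mm above the bench, on a fixed foot. Origin on the knob's upright axis at bench height; x runs towards the zero mark, z up.
- knob_grip (a point): the point to grip on the gauge's knob: on its upright axis, 79 mm above the bench. The black knob has a disc 36 mm across (top at 58 mm) and on it an upright grip bar 34 mm long, 12 mm thick, from 56 to 92 mm above the bench. This frame turns with the knob: x runs along the bar to the pointer, y across the bar (the 12 mm to pinch), z up.
- pointer_tip (a point): tip of the pointer, a thin black needle fixed to the knob along its bar, on one side only, 46 mm from the axis, just above the dial
- zero_mark (a point): the zero mark on the dial, 46 mm from the axis: a black bar 17 mm long and 4.5 mm wide, the only heavy one among fine tick marks every 15 degrees on both sides
- valve_wheel (a joint): how far the valve is open, rad: 0 = shut at a hard stop, growing counter-clockwise seen from above; one turn is 6.283, two turns 12.566. Starts between 2.5 and 6.0 (0.4 to 0.95 turns), can go to 18.85. Friction 0.08 N m plus slight drag: 2 to 4 N at the handle. It stays where it is left; the wheel does not rise or sink.
- valve: the valve: brass, on a fixed foot, with a copper pipe at one side that stays below 35 mm. Origin on the wheel's upright axis at bench height; x runs towards the pipe, z up. With the valve shut (and at any whole number of turns) the handle stands on the side opposite the pipe.
- valve_hub (a point): centre of the valve wheel on its upright axis, 68 mm above the bench. The wheel is a dark steel ring 108 mm across with three spokes, lying level at 56 to 68 mm above the bench; its hub nut reaches 74 mm.
- handle_grip (a point): the point to hold on the valve's handle: on the handle's own upright axis, 45 mm from the wheel's axis, 99 mm above the bench
- valve_handle: the handle: an upright round black grip, 18 to 19 mm thick, standing on the wheel's rim from 71 to 119 mm above the bench, above all other parts of the valve. It revolves freely on its own pin, so a hand that pinches it can be led round in a circle without turning. Origin at its lower end, on its axis; z up.
- flux_jar: bystander: glass jar with a lid, 53 mm across, 64 mm high; origin under its centre
- tweezers: bystander: steel tweezers lying flat, 126x16x7 mm; origin under the centre
- doming_block: bystander: 42 mm steel cube with round hollows; origin under its centre
- brass_scrap: bystander: bent piece of brass sheet, 42x50x19 mm; origin under its centre
- steel_block: bystander: flat steel block, 64x64x20 mm; origin under its centre
- ring_cone: bystander: white standing cone, 46 mm across, 100 mm high; origin under its centre
- steel_bangle: bystander: thin steel bangle lying flat, 71x76x4 mm; origin under its centre
Mind the look-alikes: they are no part of the job. What is shaped like the gauge but purple is not meant.

How it is judged:
On the way, in this order (a step that is already met when the one before it is completed fails the run):
1. the gauge's pointer stands on the zero mark (within 0.07 rad) (value of joint zero_knob between -0.07 and 0.07 rad), for 0.3 s.
2. the valve is wound shut to its stop (within 0.1 rad) (value of joint valve_wheel below 0.1 rad), for 0.2 s.
At the end, for the whole second after the job is handed in: The pointer is still on zero within 0.07 rad (4 degrees), the valve stands still two turns open (12.566 rad within 0.26, i.e. 15 degrees), and the fingers hold the handle: they press it with more than 3 N and the grasp point is within 30 mm of the handle's grip point (all of step 1 and value of joint valve_wheel between 12.306 and 12.826 rad and velocity of joint valve_wheel between -0.15 and 0.15 rad/s and contact force between the fingers and valve_handle above 3 N and distance between the grasp point and handle_grip below 0.03 m); the arm keeps its last pose, push and grip.
It fails at once if a bystander is shoved more than 25 mm or the ring cone is tipped over (distance of any of flux_jar, tweezers, doming_block, brass_scrap, steel_block, ring_cone, steel_bangle from where it was at the start of the episode above 0.025 m or angle between ring_cone's own z axis and vertical above 0.5 rad).
It also fails if it takes over 72 s, if anything falls off the work surface, if the arm or the gripper's body presses on something with over 40 N, if the wrist force passes 120 N, or if a joint passes its speed limit or range.

## Robot

A 7-joint arm with a two-finger parallel gripper is mounted at the origin on a cart in front of the work surface, level with it; the furniture and walls round the work are solid. World frame = base frame: x ahead of the robot, y to its left, z up, the work surface at z = 0. Lengths are in m, angles in rad, forces in N, time in s.
With the tool pointing down it reaches from about 0.425 to 0.925 m from the base axis. Payload 6.8 kg.
Tool frame: the origin (TCP) lies midway between the tips of the shut fingers; the grasp point (between the pads) lies 19 mm behind it; x points along the fingers, y is the direction in which the jaws open and shut, and the axes are right-handed (so a half turn about x gives the same grasp; the last joint's range is limited). The gripper opens to 85 mm and grips with 20 to 120 N. Pads are 22 mm wide; open, the fingers measure 114 mm over their backs; the gripper's body (76 mm by 85 mm) begins 54 mm behind the grasp point. The pads swing forward as they close: fully open they stand 13 mm farther back than shut.
Start: joints at [-1.248, 0.477, 0.022, 1.555, -0.011, 1.109, -0.083], TCP at [0.282, 0.613, 0.231] pointing down, gripper open.
Joint ranges: [-2.96, 2.96], [-0.34, 2.1], [-1.41, 1.46], [0.24, 2.44], [-1.37, 4.51], [0.17, 1.92], [-2.96, 2.96]. Speed limits (rad/s): [2.39, 2.39, 3.14, 3.14, 3.14, 3.14, 3.14].

## Interface

Orientations are given as a rotation vector (axis times angle).
In Python, from bench import r, viewer, nets gives the robot as it stands.
- The arm moves only by the shell command python3 -m pendant 'ROWS' [FORCE]. ROWS is JSON, one flat list of numbers, 5 for each row, row after row: the finger opening in mm, from 0 to 85.4, then the shift along the tool's x, y, z in mm, then the turn about the tool's x in rad. A call has 1 to 20 rows; each row shifts and turns the commanded pose from where the row before left it, along the tool's axes as they then stand; what a row does not reach is not made up. A row lasts 1/8 s, in which the tool goes at most 62.5 mm and 10.7 degrees, less where a joint would pass 70% of its speed; a pose out of reach is approached as far as the arm can. A call with a gripper value outside its range is refused whole. The fingers move at their own pace and stop on an object; FORCE is the grip in N (left out, the last holds). Time passes only in rows, so rows that do not move let the fingers close. It gives the time, the measured TCP pose, the force and the opening at its end, in the units of the state.
- r.get_obs(): the state, without advancing time (a new reading comes with each control period).
- viewer.grab_frame(name): name is "scene" or "top" or "wrist"; returns (picture, depth): 480x640x3 uint8, red, green, blue; 480x640 float32, m along the optical axis (not along the pixel's ray), 0 where there is no reading.
- viewer.calibration(name): a dict with "mtx" (3x3 intrinsics, pixels), "world_to_cam" (4x4, takes a point from world to camera coordinates). Camera axes: x right, y up, looking along -z (the intrinsics and any distortion apply to the point x, -y, -z); pixel columns grow to the right and rows downward; lengths in m; the calibration is good to about 2 mm. A picture is of the moment at which its call begins: read the wrist's pose just before it. calibration takes no time and is no camera call; for the wrist camera it gives the pose at the moment of the call.
- r.hand_in(): hands the job in, once; it reports no verdict.
Trained networks look in the newest picture that a camera, given by its name, has taken for a name from the list of things; names that differ only in an ending like _2 or _b are one class to them, and where a whole thing is asked for, a point or a joint stands for the part that bears it (a point fixed in the world has none). Each returns a list of dicts, best first, with "score" (0 to 1); they miss things now and then, are a little off and sometimes report something else, mostly with a low value. They report only what shows in the picture. A call takes as long as a camera call. They do not tell look-alikes from the thing itself.
- nets.look_for(name, camera): "location" ([x, y, z] in m, in world coordinates, good to about 4 mm: the middle of the surface that is visible of it).
- nets.silhouettes(name, camera): "mask" (480x640 bool, what is visible of it).
The state is a dict: "clock": time; "joints": joint angles; "qvel": joint speeds; "tau": joint torques, N m; "tcp_pos": TCP position; "orientation": TCP orientation; "contact_force": force on the tool from outside, world axes, zero at the start; "moment": the same for the moment, N m; "grip_width": finger opening in m.
Only numpy, scipy, OpenCV 4.12 (cv2) and the standard library are available. Lean on these libraries where they do the work, as an engineer would, in place of code of your own. Each camera call takes 0.05 s, during which the arm holds its last target. There are 200 camera calls.

## Working session

There is one attempt and no reset: what is moved stays moved. The work goes in short steps, Python scripts to look and compute and a shell command to move; the robot and the scene stay as the last step left them, time stands still between calls to the robot, and variables do not carry over. Pictures are saved under pics/ and viewed, about 8 in all and at most 12, crops included, and the job is handed in when it is done.

```bash
ls; mkdir -p pics; cat > h.py <<'E'
import numpy as np, cv2
from scipy.spatial.transform import Rotation as R
from bench import r, viewer, nets
def px2w(cal,u,v,z):  # intersect pixel ray with plane z
    K=np.array(cal["mtx"]);T=np.array(cal["world_to_cam"])
    d=np.linalg.inv(K)@[u,v,1]; d=np.array([d[0],-d[1],-d[2]])
    Rm=T[:3,:3].T; o=-Rm@T[:3,3]; w=Rm@d
    return o+w*(z-o[2])/w[2]
def w2px(cal,p):
    K=np.array(cal["mtx"]);T=np.array(cal["world_to_cam"])
    c=T[:3,:3]@np.array(p)+T[:3,3]; q=K@[c[0],-c[1],-c[2]]; return q[:2]/q[2]
def state():
    o=r.get_obs(); M=R.from_rotvec(o["orientation"]).as_matrix()
    print("t",round(o["clock"],2),"tcp",np.round(o["tcp_pos"],4),"F",np.round(o["contact_force"],1),"w",round(o["grip_width"],4),"\n tool axes cols\n",M.round(3),"j7",o["joints"].__getitem__(6)); return o,M
E
python3 - <<'E'
from h import *
o,M=state()
img,d=viewer.grab_frame("top"); cv2.imwrite("pics/top.png",img[...,::-1])
cal=viewer.calibration("top"); print({k:v for k,v in cal.items()})
for n in ["gauge","knob_grip","pointer_tip","zero_mark","valve_hub","handle_grip","valve_handle","ring_cone","flux_jar"]:
    for q in nets.look_for(n,"top")[:3]: print(n,round(q["score"],2),np.round(q["location"],4),w2px(cal,q["location"]).round())
E
```

```text
pics
t 0.0 tcp [0.2816 0.6128 0.2303] F [-0.9 -0.5 -0.3] w 0.0857 
 tool axes cols
 [[-0.001  0.418  0.909]
 [-0.002  0.909 -0.418]
 [-1.    -0.002  0.   ]] j7 -0.08308918683022581
{'mtx': array([[444.93770099,   0.        , 323.10094755],
       [  0.        , 444.93770099, 237.83625153],
       [  0.        ,   0.        ,   1.        ]]), 'world_to_cam': array([[ 0.01094819, -0.99968144, -0.02274106, -0.01002035],
       [ 0.98296513,  0.00658684,  0.18367406, -0.49350221],
       [-0.18346576, -0.02436457,  0.98272411, -1.17598662],
       [ 0.        ,  0.        ,  0.        ,  1.        ]])}
gauge 0.75 [0.486  0.1706 0.0476] [259. 240.]
gauge 0.66 [ 0.3879 -0.1393  0.0429] [372. 277.]
gauge 0.63 [0.6619 0.1047 0.0498] [284. 178.]
knob_grip 0.72 [0.4823 0.1763 0.0588] [256. 241.]
knob_grip 0.51 [0.6671 0.1093 0.0617] [282. 175.]
knob_grip 0.42 [ 0.3924 -0.1395  0.0593] [373. 275.]
pointer_tip 0.65 [ 0.3948 -0.1388  0.0605] [373. 274.]
pointer_tip 0.57 [ 0.5479 -0.3809  0.0466] [460. 219.]
pointer_tip 0.48 [ 0.5336 -0.152   0.1155] [379. 218.]
zero_mark 0.8 [0.4832 0.1744 0.0489] [257. 241.]
zero_mark 0.73 [0.6658 0.1072 0.0461] [284. 178.]
zero_mark 0.55 [ 0.3908 -0.1375  0.0488] [372. 276.]
valve_hub 0.89 [ 0.5392 -0.1972  0.0658] [394. 220.]
valve_hub 0.15 [ 0.3705 -0.0097  0.0645] [324. 282.]
handle_grip 0.37 [ 0.5414 -0.1547  0.1158] [380. 215.]
valve_handle 0.48 [ 0.5325 -0.1546  0.1157] [380. 219.]
ring_cone 0.8 [ 0.5486 -0.3767  0.0473] [458. 219.]
flux_jar 0.71 [ 0.3708 -0.0062  0.063 ] [323. 282.]
```

View pics/top.png

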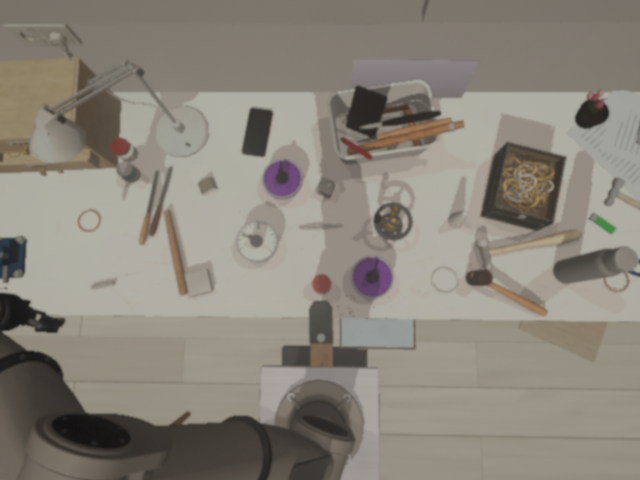

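The top view shows the white gauge at about (257,241), the purple look-alikes at (282,178) and (372,277), and the valve at (393,221) with the ring cone to its right, near (458,217).

```bash
python3 - <<'E'
import cv2,numpy as np
i=cv2.imread("pics/top.png")
a=cv2.resize(i[205:275,222:292],(400,400),interpolation=cv2.INTER_CUBIC)
b=cv2.resize(i[180:260,354:434],(400,400),interpolation=cv2.INTER_CUBIC)
cv2.imwrite("pics/crop.png",cv2.convertScaleAbs(np.hstack([a,b]),alpha=1.3))
E
```

```text
(no output)
```

View pics/crop.png

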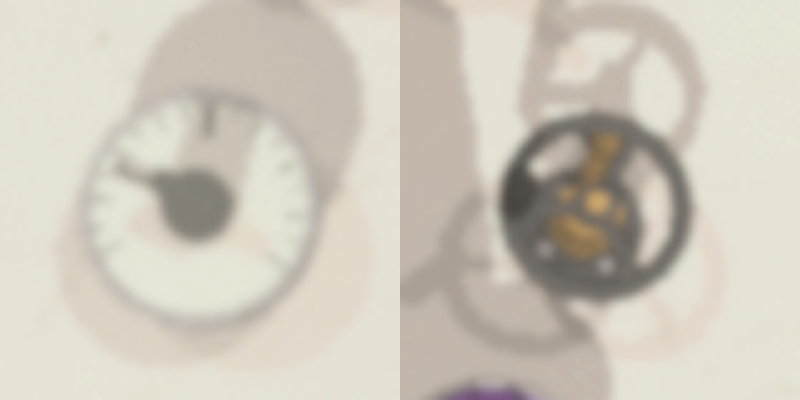

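The gauge crop shows the zero mark at about (208,117) and the pointer tip at (118,167), so it sits about 60° counter-clockwise of zero. In the valve crop the handle is at left (515,190) and the pipe appears to run upward. I'll measure both, then move over the gauge.

```bash
python3 - <<'E'
from h import *
cal=viewer.calibration("top")
f=lambda x,y:(222+x/400*70-.4,205+y/400*70-.4)
c=px2w(cal,*f(199,206),.047); z=px2w(cal,*f(208,117),.047); p=px2w(cal,*f(118,167),.05); k=px2w(cal,*f(197,205),.06)
print(c,z,p,k); 
a=lambda q,c:np.degrees(np.arctan2(q[1]-c[1],q[0]-c[0]))
print("zero ang",a(z,c),"ptr",a(p,c),np.linalg.norm((z-c)[:2]),np.linalg.norm((p-c)[:2]))
g=lambda x,y:(354+(x-400)/400*80-.4,180+y/400*80-.4)
w=px2w(cal,*g(596,206),.064);h=px2w(cal,*g(517,190),.119);print("valve",w,h,a(h,w),np.linalg.norm((h-w)[:2]))
o,M=state()
d=np.array([c[0],c[1],.27])-o["tcp_pos"]; print("tool shift mm",1000*M.T@d)
E
```

```text
[0.48421476 0.17753494 0.047     ] [0.52801684 0.17485082 0.047     ] [0.50248736 0.21688856 0.05      ] [0.48236323 0.17620005 0.06      ]
zero ang -3.5066093377486256 ptr 65.09370769194847 0.043884242247876834 0.04338888450242899
valve [ 0.53842159 -0.19473872  0.064     ] [ 0.53417167 -0.14665476  0.119     ] 95.05098411053575 0.04827140440675233
t 0.5 tcp [0.2819 0.6133 0.2313] F [-0.3 -0.4 -0.3] w 0.085 
 tool axes cols
 [[-0.     0.418  0.909]
 [-0.     0.909 -0.418]
 [-1.    -0.     0.   ]] j7 -0.08306708859839422
tool shift mm [ -38.71106718 -311.46931206  365.83658244]
```

```bash
python3 -m pendant '[85,-20,0,0,0, 85,-19,0,0,0, 85,0,-31,36.6,0, 85,0,-31,36.6,0, 85,0,-31,36.6,0, 85,0,-31,36.6,0, 85,0,-31,36.6,0, 85,0,-31,36.6,0, 85,0,-31,36.6,0, 85,0,-31,36.6,0, 85,0,-31,36.6,0, 85,0,-31,36.6,0, 85,0,0,0,0]' 30
python3 -m pendant '[85,0,0,0,0.157, 85,0,0,0,0.157, 85,0,0,0,0.157, 85,0,0,0,0.157, 85,0,0,0,0.157, 85,0,0,0,0.157, 85,0,0,0,0.157, 85,0,0,0,0.157, 85,0,0,0,0.157, 85,0,0,0,0.157, 85,0,0,0,0, 85,0,0,0,0]'
python3 - <<'E'
from h import *
o,M=state(); print(o["joints"])
img,d=viewer.grab_frame("wrist"); cv2.imwrite("pics/w1.png",img[...,::-1]);np.savez("w1.npz",d=d,**viewer.calibration("wrist"))
E
```

```text
clock: 2.12
tcp_pos: [0.4868, 0.1746, 0.2713]
orientation: [0.344, 1.541, -0.344]
contact_force: [-0.8, 1.1, 0.0]
grip_width: 0.0847
clock: 3.62
tcp_pos: [0.4849, 0.1795, 0.2706]
orientation: [1.516, 0.977, -1.515]
contact_force: [-0.5, 0.4, 0.1]
grip_width: 0.0849
t 3.62 tcp [0.4849 0.1795 0.2706] F [-0.5  0.4  0.1] w 0.0849 
 tool axes cols
 [[ 0.     0.911 -0.413]
 [ 0.    -0.413 -0.911]
 [-1.     0.    -0.001]] j7 -0.8119980805809655
[-0.8442019   0.17864979  0.4244068   1.90536688 -0.08368563  1.07414916
 -0.81199808]
```

View pics/w1.png

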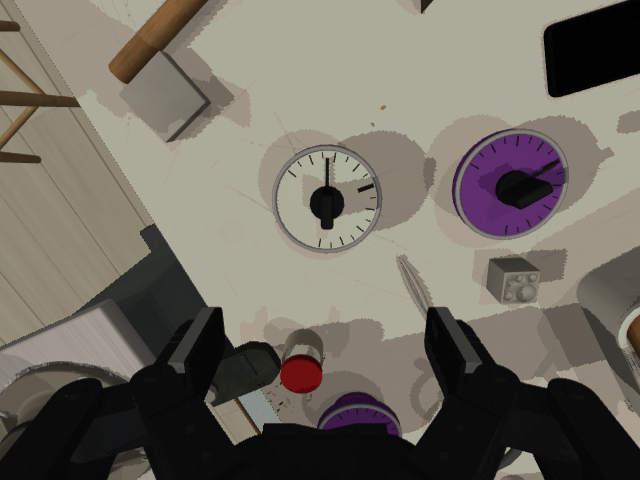

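The wrist view shows the dial centre near (327,198), the pointer tip at (327,158), the zero mark at (366,188), and the knob's bar pointing along the image column.

```bash
python3 - <<'E'
from h import *
n=np.load("w1.npz"); cal=dict(mtx=n["mtx"],world_to_cam=n["world_to_cam"]); d=n["d"]
g=cv2.imread("pics/w1.png",0)
# dial white region via depth: points with z~0.047 
vv,uu=np.mgrid[135:262,262:392]
K=cal["mtx"];T=cal["world_to_cam"]; D=d[vv,uu]
P=np.stack([(uu-K[0,2])/K[0,0]*D,-(vv-K[1,2])/K[1,1]*D,-D],-1)
W=(P-T[:3,3])@T[:3,:3]
m=(D>0)&(abs(W[...,2]-.047)<.004)
pts=W[m][:,:2]; hull=cv2.convexHull((pts*1000).astype(np.float32)); print("case circle",cv2.minEnclosingCircle(hull))
top=(D>0)&(W[...,2]>.080); tp=W[top]; c0=tp[:,:2].mean(0)
rect=cv2.minAreaRect((tp[:,:2]*1000).astype(np.float32)); print("bar top",len(tp),c0,tp[:,2].max(),rect)
for nm,u,v,z in [("tip",327,158,.05),("mark",366,188,.047),("dialc",327,198.5,.047)]:
    print(nm,px2w(cal,u,v,z))
# mark centroid: dark in neighbourhood
s=g[180:196,355:377]; ys,xs=np.where(s<70); print("mark px",xs.mean()+355,ys.mean()+180,len(xs),px2w(cal,xs.mean()+355,ys.mean()+180,.047))
s=g[157:178,322:333]; ys,xs=np.where(s<70); pp=np.array([px2w(cal,x+322,y+157,.052) for x,y in zip(xs,ys)])[:,:2]
l=cv2.fitLine((pp*1000).astype(np.float32),cv2.DIST_L2,0,.01,.01).ravel(); print("needle",pp.mean(0),np.degrees(np.arctan2(l[1],l[0])))
E
```

```text
case circle ((486.00775146484375, 176.19276428222656), 58.14870834350586)
bar top 451 [0.48680111 0.17796078] 0.09278925312290033 ((486.4898986816406, 176.91555786132812), (33.164546966552734, 11.3900146484375), 65.40626525878906)
tip [0.50505126 0.21734076 0.05      ]
mark [0.5291264  0.17236126 0.047     ]
dialc [0.48771221 0.17902397 0.047     ]
mark px 366.2676056338028 187.19718309859155 71 [0.52969863 0.17302457 0.047     ]
needle [0.5012508  0.20898404] 65.62913
```

```bash
python3 -m pendant '[60,40,2.4,2.1,0, 50,40,0,0,0, 50,40,0,0,0, 50,30,0,0,0, 50,25,0,0,0, 50,20,0,0,0, 50,9.6,0,0,0, 50,0,0,0,0, 50,0,0,0,0]' 30
python3 -m pendant '[0,0,0,0,0, 0,0,0,0,0, 0,0,0,0,0, 0,0,0,0,0, 0,0,0,0,0, 0,0,0,0,0]' 30
```

```text
clock: 4.8
tcp_pos: [0.4869, 0.1761, 0.0664]
orientation: [1.52, 0.974, -1.517]
contact_force: [0.8, -1.5, 0.6]
grip_width: 0.05
clock: 5.55
tcp_pos: [0.486, 0.1763, 0.0663]
orientation: [1.519, 0.975, -1.519]
contact_force: [-2.2, 1.3, 5.9]
grip_width: 0.0114
```

Gripped: the opening reads 11.4 mm, matching the 12 mm bar. Next I'll turn it clockwise.

```bash
python3 -m pendant '[0,0,0,0,0.1223, 0,0,0,0,0.1223, 0,0,0,0,0.1223, 0,0,0,0,0.1223, 0,0,0,0,0.1223, 0,0,0,0,0.1223, 0,0,0,0,0.1223, 0,0,0,0,0.1223, 0,0,0,0,0.1223, 0,0,0,0,0.1223, 0,0,0,0,0, 0,0,0,0,0]'
python3 - <<'E'
from h import *
o,M=state(); print("moment",o["moment"],"y ang",np.degrees(np.arctan2(M[1,1],M[0,1])))
img,d=viewer.grab_frame("wrist"); cal=viewer.calibration("wrist"); np.savez("w2.npz",d=d,**cal); cv2.imwrite("pics/w2f.png",img[...,::-1])
u,v=map(int,w2px(cal,[.486,.1766,.05])); print(u,v)
c=img[max(0,v-75):v+75,max(0,u-100):u+100]; cv2.imwrite("pics/w2.png",cv2.resize(c,None,fx=4,fy=4,interpolation=cv2.INTER_CUBIC)[...,::-1])
E
```

```text
clock: 7.05
tcp_pos: [0.4862, 0.1758, 0.0663]
orientation: [-2.179, 0.089, 2.179]
contact_force: [-2.3, -0.6, 6.9]
grip_width: 0.0113
t 7.05 tcp [0.4862 0.1758 0.0663] F [-2.3 -0.6  6.9] w 0.0113 
 tool axes cols
 [[-0.    -0.082 -0.997]
 [ 0.    -0.997  0.082]
 [-1.    -0.     0.   ]] j7 -1.612221249750244
moment [-0.32191546  0.49147005 -0.05279372] y ang -94.71857805504008
323 293
```

View pics/w2.png

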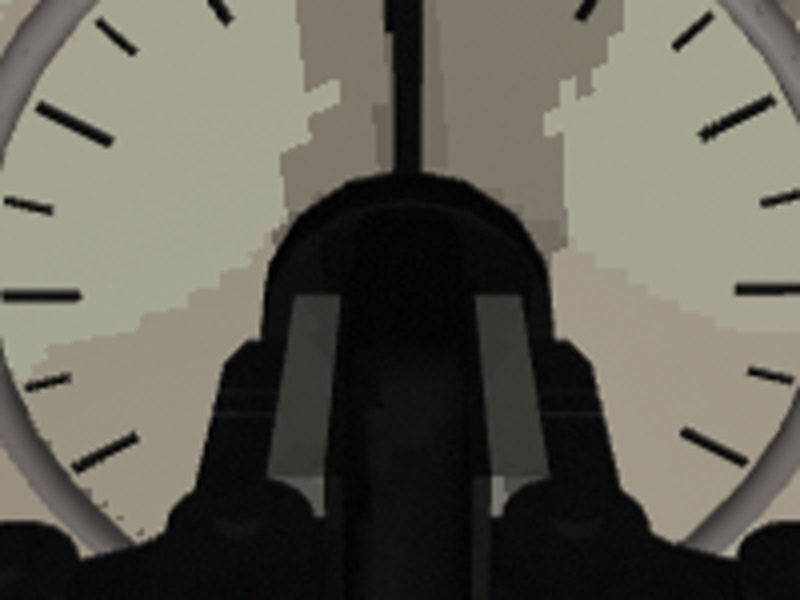

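The crop shows the needle at x≈407 running onto the heavy mark at the top. I'll measure the leftover error from the picture.

```bash
python3 - <<'E'
from h import *
n=np.load("w2.npz"); cal=dict(mtx=n["mtx"],world_to_cam=n["world_to_cam"])
g=cv2.imread("pics/w2f.png",0); u0=223;v0=218
for v in range(190,262,4):
    xs=np.where(g[v,305:345]<60)[0]+305
    print(v,xs.min() if len(xs) else None,xs.max() if len(xs) else None, end=" | ")
print()
P=lambda x,y,z=.047:px2w(cal,u0+x/4-.4,v0+y/4-.4,z)[:2]
A=[P(40,296),P(767,290),P(74,125),P(738,118),P(28,205),P(780,199)]
for i in (0,2): pass
for L,Rr in [(A[0],A[1]),(A[2],A[3])]:
    q=L-Rr; print("zero dir from symmetric ticks",np.degrees(np.arctan2(q[1],q[0]))-90)
m=(A[0]+A[1])/2; print("mid of +-90 ticks",m)
E
```

```text
190 None None | 194 319 327 | 198 319 328 | 202 319 328 | 206 319 328 | 210 319 328 | 214 319 328 | 218 319 328 | 222 319 328 | 226 321 328 | 230 321 328 | 234 321 328 | 238 321 328 | 242 321 327 | 246 321 327 | 250 321 327 | 254 321 327 | 258 321 327 | 
zero dir from symmetric ticks -4.2118074954443045
zero dir from symmetric ticks -4.09974523492825
mid of +-90 ticks [0.48606594 0.17683564]
```

```bash
python3 - <<'E'
import cv2
i=cv2.imread("pics/w2f.png")[190:265,285:365]
cv2.imwrite("pics/w2c.png",cv2.resize(i,None,fx=7,fy=7,interpolation=cv2.INTER_CUBIC))
E
```

```text
(no output)
```

View pics/w2c.png

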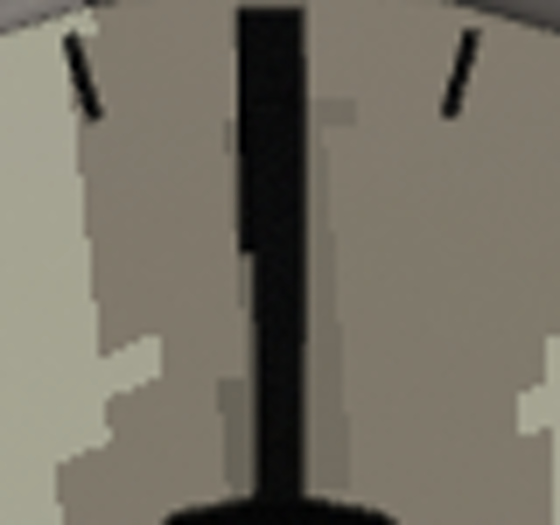

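The needle lies within the mark's width, about 0.01 rad clockwise, which is well inside 0.07. I'll dwell, release and rise.

```bash
python3 -m pendant '[0,0,0,0,0, 0,0,0,0,0, 30,0,0,0,0, 50,0,0,0,0, 50,0,0,0,0, 50,-20,0,0,0, 50,-40,0,0,0, 50,-50,0,0,0, 50,-50,0,0,0, 50,-44,0,0,0, 50,0,0,0,0]' 30
python3 - <<'E'
from h import *
o,M=state()
img,d=viewer.grab_frame("wrist"); cal=viewer.calibration("wrist"); cv2.imwrite("pics/w3f.png",img[...,::-1])
u,v=map(int,w2px(cal,[.52,.1766,.05])); print(u,v)
g=cv2.cvtColor(img,cv2.COLOR_RGB2GRAY)
for vv in range(v-20,v+30,3):
    xs=np.where(g[vv,u-25:u+25]<60)[0]+u-25; print(vv,(xs.min(),xs.max()) if len(xs) else None,end=" | ")
T=np.array([.538,-.195,.27]); print("shift to above valve",1000*M.T@(T-o["tcp_pos"]))
E
```

```text
clock: 8.48
tcp_pos: [0.4882, 0.1765, 0.2727]
orientation: [-2.183, 0.085, 2.172]
contact_force: [-0.1, -0.1, -0.3]
grip_width: 0.0497
t 8.47 tcp [0.4882 0.1765 0.2727] F [-0.1 -0.1 -0.3] w 0.0497 
 tool axes cols
 [[ 0.005 -0.082 -0.997]
 [ 0.004 -0.997  0.082]
 [-1.    -0.005 -0.005]] j7 -1.8819126330293647
322 168
148 None | 151 (np.int64(301), np.int64(337)) | 154 (np.int64(324), np.int64(339)) | 157 (np.int64(324), np.int64(338)) | 160 (np.int64(301), np.int64(327)) | 163 (np.int64(303), np.int64(327)) | 166 (np.int64(305), np.int64(327)) | 169 (np.int64(325), np.int64(327)) | 172 (np.int64(325), np.int64(327)) | 175 (np.int64(325), np.int64(327)) | 178 (np.int64(325), np.int64(327)) | 181 (np.int64(325), np.int64(327)) | 184 (np.int64(325), np.int64(327)) | 187 (np.int64(320), np.int64(333)) | 190 (np.int64(315), np.int64(337)) | 193 (np.int64(313), np.int64(340)) | 196 (np.int64(311), np.int64(341)) | shift to above valve [  1.40707109 366.19671109 -80.08425849]
```

```bash
python3 -m pendant '[50,0,40,-8,0, 50,0,40,-9,0, 50,0,40,-9,0, 50,0,40,-9,0, 50,0,40,-9,0, 50,0,40,-9,0, 50,0,40,-9,0, 50,0,40,-9,0, 50,0,40,-9,0, 50,0,6,-9,0, 50,0,0,0,0, 50,0,0,0,0]' 30
python3 - <<'E'
from h import *
o,M=state()
img,d=viewer.grab_frame("wrist"); cal=viewer.calibration("wrist"); cv2.imwrite("pics/v1.png",img[...,::-1]);np.savez("v1.npz",d=d,**cal)
for n in ["valve_hub","handle_grip","valve_handle","valve"]:
    for q in nets.look_for(n,"wrist")[:2]: print(n,round(q["score"],2),np.round(q["location"],4),w2px(cal,q["location"]).round())
K=cal["mtx"];T=cal["world_to_cam"]
vv,uu=np.mgrid[0:480,0:640]
P=np.stack([(uu-K[0,2])/K[0,0]*d,-(vv-K[1,2])/K[1,1]*d,-d],-1); W=(P-T[:3,3])@T[:3,:3]
near=(d>0)&(np.hypot(W[...,0]-.538,W[...,1]+.195)<.075)
t=near&(W[...,2]>.112)&(W[...,2]<.125); print("handle top",t.sum(),cv2.minEnclosingCircle((W[t][:,:2]*1000).astype(np.float32)),W[t][:,2].max())
t=near&(abs(W[...,2]-.067)<.004); print("ring",t.sum(),cv2.minEnclosingCircle((W[t][:,:2]*1000).astype(np.float32)))
E
```

```text
clock: 10.02
tcp_pos: [0.5448, -0.1946, 0.2688]
orientation: [-2.178, 0.087, 2.182]
contact_force: [0.9, 0.6, -0.6]
grip_width: 0.0502
t 10.03 tcp [ 0.5448 -0.1946  0.2688] F [ 0.9  0.6 -0.6] w 0.0502 
 tool axes cols
 [[-0.002 -0.08  -0.997]
 [ 0.001 -0.997  0.08 ]
 [-1.    -0.001  0.002]] j7 -1.0605564212094178
handle_grip 0.67 [ 0.5445 -0.1508  0.1178] [275. 222.]
valve_handle 0.64 [ 0.5459 -0.1518  0.1161] [276. 220.]
valve_handle 0.56 [ 0.5444 -0.1931  0.069 ] [324. 205.]
valve 0.81 [ 0.5495 -0.197   0.0658] [327. 199.]
valve 0.54 [0.4836 0.1588 0.0554] [ 11. 280.]
handle top 337 ((541.3988647460938, -150.75555419921875), 9.331849098205566) 0.1212646255889819
ring 4097 ((541.8179321289062, -195.93218994140625), 53.61251449584961)
```

View pics/v1.png

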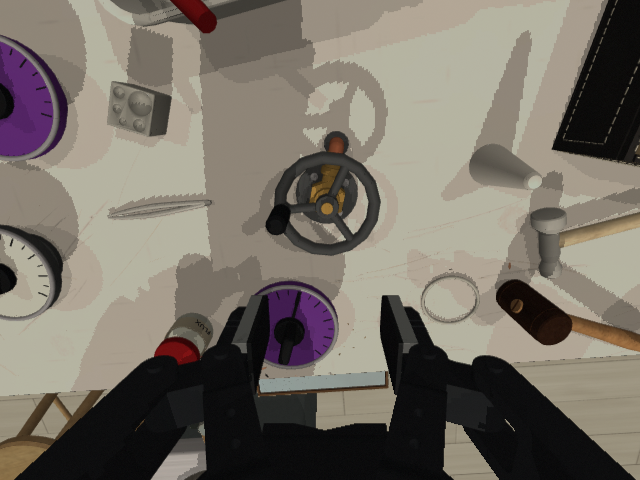

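The wrist view shows the handle top at (278,220), the hub at (327,207) and the pipe going up to (336,140). The geometry agrees: radius 45 mm, handle at about 90.5° in world, and ring 107 mm across. Next: pipe direction and the circle rows.

```bash
python3 - <<'E'
from h import *
n=np.load("v1.npz"); d=n["d"];K=n["mtx"];T=n["world_to_cam"]
vv,uu=np.mgrid[0:480,0:640]
P=np.stack([(uu-K[0,2])/K[0,0]*d,-(vv-K[1,2])/K[1,1]*d,-d],-1); W=(P-T[:3,3])@T[:3,:3]
c=np.array([.5418,-.1959]); D=W[...,:2]-c; rr=np.hypot(D[...,0],D[...,1])
t=(d>0)&(rr>.056)&(rr<.12)&(W[...,2]>.012)&(W[...,2]<.04)
t&=(uu>300)&(uu<370)&(vv<200)
a=np.degrees(np.arctan2(D[...,1],D[...,0]))[t]; print("pipe",t.sum(),np.median(a),a.min(),a.max(),W[t].mean(0))
E
cat > circ.py <<'E'
# print rows (dy,dz mm in tool) of moving handle on the circle from theta0 by n steps of st deg
import sys; from h import *
t0,st,n=map(float,sys.argv[1:4]); o,M=state(); c=np.array([541.8,-195.9]); p=lambda t:c+45*np.array([np.cos(np.radians(t)),np.sin(np.radians(t))])
cur=o["tcp_pos"][:2]*1000 if len(sys.argv)>4 else p(t0)
b=cur-c; print("now theta",np.degrees(np.arctan2(b[1],b[0])),"r",np.hypot(*b))
out=[]
for i in range(1,int(n)+1):
    q=p(t0+st*i); e=M[:2,1:].T@(q-cur); e=e.round(1); cur=cur+M[:2,1:]@e; out.append("0,0,%g,%g,0"%tuple(e))
print(", ".join(out))
E
python3 -m pendant '[50,25,-21.7,3.5,0, 50,25,-21.7,3.4,0, 50,35,0,0,0, 50,35,0,0,0, 50,30,0,0,0, 50,20,0,0,0, 50,13.8,0,0,0, 50,0,0,0,0, 50,0,0,0,0]' 40
python3 circ.py 90 -15 2
```

```text
pipe 121 -14.62155519855474 -22.30673085335677 -7.191285814003356 [ 0.5997502  -0.21105138  0.02416949]
clock: 11.4
tcp_pos: [0.5423, -0.1526, 0.0867]
orientation: [-2.181, 0.09, 2.178]
contact_force: [0.0, 0.2, -0.9]
grip_width: 0.0496
t 11.4 tcp [ 0.5423 -0.1526  0.0867] F [ 0.   0.2 -0.9] w 0.0496 
 tool axes cols
 [[ 0.001 -0.082 -0.997]
 [-0.    -0.997  0.082]
 [-1.     0.    -0.001]] j7 -0.9540897310213599
now theta 90.0 r 45.0
0,0,0.6,-11.7,0, 0,0,3.6,-11.2,0
```

```bash
python3 -m pendant '[0,0,0,0,0, 0,0,0,0,0, 0,0,0,0,0, 0,0,0,0,0, 0,0,0,0,0, 0,0,0,0,0]' 40; python3 circ.py 90 -15 18 x
```

```text
clock: 12.15
tcp_pos: [0.5423, -0.1515, 0.0867]
orientation: [-2.18, 0.087, 2.178]
contact_force: [-0.4, 3.1, 5.4]
grip_width: 0.0175
t 12.15 tcp [ 0.5423 -0.1515  0.0867] F [-0.4  3.1  5.4] w 0.0175 
 tool axes cols
 [[ 0.001 -0.081 -0.997]
 [ 0.002 -0.997  0.081]
 [-1.    -0.002 -0.001]] j7 -0.9539058198096029
now theta 89.39728291899046 r 44.42643089818251
0,0,0,-11.2,0, 0,0,3.6,-11.2,0, 0,0,6.4,-9.9,0, 0,0,8.7,-7.9,0, 0,0,10.5,-5.3,0, 0,0,11.5,-2.5,0, 0,0,11.7,0.6,0, 0,0,11.2,3.6,0, 0,0,9.8,6.3,0, 0,0,7.9,8.8,0, 0,0,5.4,10.4,0, 0,0,2.5,11.5,0, 0,0,-0.6,11.7,0, 0,0,-3.6,11.2,0, 0,0,-6.4,9.9,0, 0,0,-8.7,7.9,0, 0,0,-10.4,5.3,0, 0,0,-11.5,2.5,0
```

Held at 17.5 mm. I'll go a quarter turn clockwise first, to check tracking and force.

```bash
python3 -m pendant '[0,0,0,-11.2,0, 0,0,3.6,-11.2,0, 0,0,6.4,-9.9,0, 0,0,8.7,-7.9,0, 0,0,10.5,-5.3,0, 0,0,11.5,-2.5,0, 0,0,0,0,0]' 40; python3 circ.py 0 -15 12 x
```

```text
clock: 13.02
tcp_pos: [0.5875, -0.1987, 0.0868]
orientation: [-2.184, 0.093, 2.176]
contact_force: [4.1, -2.4, 3.4]
grip_width: 0.0177
t 13.03 tcp [ 0.5875 -0.1987  0.0868] F [ 4.1 -2.4  3.4] w 0.0177 
 tool axes cols
 [[ 0.003 -0.083 -0.997]
 [-0.002 -0.997  0.083]
 [-1.     0.002 -0.004]] j7 -0.9140571768373859
now theta -3.5472966159274453 r 45.771948968933124
0,0,9,1.5,0, 0,0,11.2,3.6,0, 0,0,9.8,6.3,0, 0,0,7.9,8.7,0, 0,0,5.4,10.4,0, 0,0,2.5,11.5,0, 0,0,-0.5,11.7,0, 0,0,-3.6,11.2,0, 0,0,-6.4,9.9,0, 0,0,-8.6,7.9,0, 0,0,-10.5,5.4,0, 0,0,-11.5,2.5,0
```

```bash
python3 -m pendant '[0,0,10.5,1,0, 0,0,11.2,3.6,0, 0,0,9.8,6.3,0, 0,0,7.9,8.7,0, 0,0,5.4,10.4,0, 0,0,2.5,11.5,0, 0,0,-0.5,11.7,0, 0,0,-3.6,11.2,0, 0,0,-6.4,9.9,0, 0,0,-8.6,7.9,0, 0,0,-10.5,5.4,0, 0,0,0,0,0]' 40; python3 circ.py -165 -7.5 6 x
```

```text
clock: 14.52
tcp_pos: [0.4985, -0.2059, 0.0866]
orientation: [-2.182, 0.086, 2.177]
contact_force: [4.1, 2.6, 8.3]
grip_width: 0.0177
t 14.53 tcp [ 0.4985 -0.2059  0.0866] F [4.1 2.6 8.3] w 0.0177 
 tool axes cols
 [[ 0.002 -0.08  -0.997]
 [ 0.001 -0.997  0.08 ]
 [-1.    -0.001 -0.002]] j7 -0.8371737376380329
now theta -167.03058235110936 r 44.4542120848535
0,0,-4,1.6,0, 0,0,-5.8,0.9,0, 0,0,-5.9,0.1,0, 0,0,-5.8,-0.7,0, 0,0,-5.7,-1.5,0, 0,0,-5.5,-2.1,0
```

```bash
python3 -m pendant '[0,0,-4.5,1.4,0, 0,0,-5.8,0.9,0, 0,0,-5.9,0.1,0, 0,0,0,0,0, 0,0,0,0,0]' 40; python3 -m pendant '[0,0,-3,-0.4,0, 0,0,-3,-0.5,0, 0,0,0,0,0]' 40;  python3 circ.py -195 -4 3 x
```

```text
clock: 15.15
tcp_pos: [0.4978, -0.1909, 0.0867]
orientation: [-2.184, 0.089, 2.176]
contact_force: [5.4, -0.2, 5.1]
grip_width: 0.0177
clock: 15.52
tcp_pos: [0.4988, -0.1858, 0.0867]
orientation: [-2.183, 0.091, 2.177]
contact_force: [4.8, -1.9, 5.1]
grip_width: 0.017
t 15.53 tcp [ 0.4988 -0.1858  0.0867] F [ 4.8 -1.9  5.1] w 0.017 
 tool axes cols
 [[ 0.003 -0.082 -0.997]
 [-0.002 -0.997  0.082]
 [-1.     0.001 -0.003]] j7 -0.8747583134017993
now theta 166.75812778270463 r 44.216305422955244
0,0,-4.5,-0.1,0, 0,0,-3.1,-0.9,0, 0,0,-2.9,-1.1,0
```

```bash
python3 -m pendant '[0,0,-3,-0.7,0, 0,0,-3,-0.8,0, 0,0,0,0,0, 0,0,0,0,0]' 40; python3 -m pendant '[0,0,-3,-0.8,0, 0,0,0,0,0, 0,0,0,0,0]' 40
```

```text
clock: 16.02
tcp_pos: [0.4992, -0.1841, 0.0867]
orientation: [-2.184, 0.101, 2.178]
contact_force: [2.2, -11.8, 2.5]
grip_width: 0.0179
clock: 16.4
tcp_pos: [0.4992, -0.1839, 0.0867]
orientation: [-2.184, 0.107, 2.179]
contact_force: [-0.0, -19.1, -0.4]
grip_width: 0.0175
```

The wheel hit the stop: -19 N, no motion, and θ≈164.3° against about 165.4° predicted from the pipe. Next I'll back off two turns counter-clockwise.

```bash
python3 circ.py 165 15 24
```

```text
t 16.4 tcp [ 0.4992 -0.1839  0.0867] F [ -0.  -19.1  -0.4] w 0.0175 
 tool axes cols
 [[ 0.002 -0.088 -0.996]
 [-0.011 -0.996  0.088]
 [-1.     0.01  -0.003]] j7 -0.8914518887631957
now theta 165.0 r 44.999999999999986
0,0,11.7,0.5,0, 0,0,11.5,-2.5,0, 0,0,10.4,-5.5,0, 0,0,8.7,-7.9,0, 0,0,6.3,-9.9,0, 0,0,3.5,-11.2,0, 0,0,0.5,-11.8,0, 0,0,-2.5,-11.4,0, 0,0,-5.5,-10.5,0, 0,0,-7.9,-8.6,0, 0,0,-9.9,-6.3,0, 0,0,-11.2,-3.5,0, 0,0,-11.8,-0.5,0, 0,0,-11.4,2.5,0, 0,0,-10.4,5.4,0, 0,0,-8.7,8,0, 0,0,-6.3,9.9,0, 0,0,-3.5,11.2,0, 0,0,-0.5,11.7,0, 0,0,2.5,11.5,0, 0,0,5.4,10.4,0, 0,0,8,8.7,0, 0,0,9.9,6.3,0, 0,0,11.2,3.5,0
```

```bash
python3 -m pendant '[0,0,7,1.6,0, 0,0,11.7,0.5,0, 0,0,11.5,-2.5,0, 0,0,10.4,-5.5,0, 0,0,8.7,-7.9,0, 0,0,6.3,-9.9,0, 0,0,3.5,-11.2,0, 0,0,0.5,-11.8,0, 0,0,-2.5,-11.4,0, 0,0,-5.5,-10.5,0, 0,0,-7.9,-8.6,0, 0,0,-9.9,-6.3,0, 0,0,0,0,0]' 40; python3 circ.py 330 15 13 x
```

```text
clock: 18.02
tcp_pos: [0.5824, -0.2173, 0.0867]
orientation: [-2.183, 0.091, 2.178]
contact_force: [4.8, -1.1, 4.7]
grip_width: 0.0178
t 18.02 tcp [ 0.5824 -0.2173  0.0867] F [ 4.8 -1.1  4.7] w 0.0178 
 tool axes cols
 [[ 0.003 -0.082 -0.997]
 [-0.002 -0.997  0.082]
 [-1.     0.001 -0.003]] j7 -0.8825517731784892
now theta -27.76366916203538 r 45.84302234705986
0,0,-9.9,-2.1,0, 0,0,-11.7,-0.6,0, 0,0,-11.5,2.5,0, 0,0,-10.5,5.4,0, 0,0,-8.7,7.9,0, 0,0,-6.4,9.8,0, 0,0,-3.5,11.2,0, 0,0,-0.6,11.7,0, 0,0,2.5,11.5,0, 0,0,5.3,10.5,0, 0,0,7.9,8.7,0, 0,0,9.9,6.3,0, 0,0,11.2,3.6,0
```

```bash
python3 -m pendant '[0,0,-10.4,-2.8,0, 0,0,-11.7,-0.6,0, 0,0,-11.5,2.5,0, 0,0,-10.5,5.4,0, 0,0,-8.7,7.9,0, 0,0,-6.4,9.8,0, 0,0,-3.5,11.2,0, 0,0,-0.6,11.7,0, 0,0,2.5,11.5,0, 0,0,5.3,10.5,0, 0,0,7.9,8.7,0, 0,0,9.9,6.3,0, 0,0,11.2,3.6,0, 0,0,11.7,0.5,0, 0,0,0,0,0]' 40; python3 circ.py 180 15 12 x
```

```text
clock: 19.9
tcp_pos: [0.4975, -0.1962, 0.0867]
orientation: [-2.183, 0.092, 2.176]
contact_force: [5.4, -2.0, 5.9]
grip_width: 0.0175
t 19.9 tcp [ 0.4975 -0.1962  0.0867] F [ 5.4 -2.   5.9] w 0.0175 
 tool axes cols
 [[ 0.003 -0.083 -0.997]
 [-0.001 -0.997  0.083]
 [-1.     0.001 -0.003]] j7 -0.8564533870060196
now theta -179.63362880721513 r 44.277174812899524
0,0,11.3,-1.7,0, 0,0,10.4,-5.4,0, 0,0,8.7,-7.9,0, 0,0,6.3,-9.9,0, 0,0,3.6,-11.2,0, 0,0,0.6,-11.7,0, 0,0,-2.5,-11.5,0, 0,0,-5.4,-10.5,0, 0,0,-7.9,-8.7,0, 0,0,-9.9,-6.3,0, 0,0,-11.2,-3.6,0, 0,0,-11.7,-0.5,0
```

```bash
python3 -m pendant '[0,0,11.3,-2.1,0, 0,0,10.4,-5.4,0, 0,0,8.7,-7.9,0, 0,0,6.3,-9.9,0, 0,0,3.6,-11.2,0, 0,0,0.6,-11.7,0, 0,0,-2.5,-11.5,0, 0,0,-5.4,-10.5,0, 0,0,-7.9,-8.7,0, 0,0,-9.9,-6.3,0, 0,0,-11.2,-3.6,0, 0,0,-11.7,-0.5,0, 0,0,0,0,0]' 40; python3 circ.py 0 15 11 x
```

```text
clock: 21.52
tcp_pos: [0.5875, -0.1937, 0.0867]
orientation: [-2.183, 0.088, 2.177]
contact_force: [4.7, 1.3, 5.9]
grip_width: 0.0174
t 21.52 tcp [ 0.5875 -0.1937  0.0867] F [4.7 1.3 5.9] w 0.0174 
 tool axes cols
 [[ 0.003 -0.081 -0.997]
 [ 0.    -0.997  0.081]
 [-1.    -0.    -0.003]] j7 -0.9167022626419498
now theta 2.713055400058903 r 45.70764954625297
0,0,-9.3,2.9,0, 0,0,-10.4,5.4,0, 0,0,-8.7,7.9,0, 0,0,-6.4,9.8,0, 0,0,-3.6,11.2,0, 0,0,-0.6,11.8,0, 0,0,2.5,11.4,0, 0,0,5.3,10.5,0, 0,0,7.9,8.7,0, 0,0,9.9,6.4,0, 0,0,11.1,3.6,0
```

```bash
python3 -m pendant '[0,0,-10,2.6,0, 0,0,-10.4,5.4,0, 0,0,-8.7,7.9,0, 0,0,-6.4,9.8,0, 0,0,-3.6,11.2,0, 0,0,-0.6,11.8,0, 0,0,2.5,11.4,0, 0,0,5.3,10.5,0, 0,0,7.9,8.7,0, 0,0,9.9,6.4,0, 0,0,11.1,3.6,0, 0,0,0,0,0, 0,0,0,0,0, 0,0,0,0,0]' 40; python3 circ.py 165 5 1 x; python3 - <<'E'
from h import *
img,d=viewer.grab_frame("wrist"); cal=viewer.calibration("wrist")
b,_=viewer.grab_frame("top")
c=cv2.resize(b[180:260,354:434],(480,480),interpolation=cv2.INTER_CUBIC)
e=cv2.resize(b[205:275,222:292],(320,480),interpolation=cv2.INTER_CUBIC)
e=cv2.resize(b[205:275,222:292],(320,320),interpolation=cv2.INTER_CUBIC)
cv2.imwrite("pics/f1.png",np.hstack([c,np.pad(e,((0,160),(0,0),(0,0)))])[...,::-1]); cv2.imwrite("pics/f2.png",img[...,::-1])
E
```

```text
clock: 23.28
tcp_pos: [0.4988, -0.1857, 0.0867]
orientation: [-2.185, 0.093, 2.176]
contact_force: [5.6, -3.4, 3.1]
grip_width: 0.0178
t 23.27 tcp [ 0.4988 -0.1857  0.0867] F [ 5.6 -3.4  3.1] w 0.0178 
 tool axes cols
 [[ 0.004 -0.082 -0.997]
 [-0.003 -0.997  0.082]
 [-1.     0.002 -0.004]] j7 -0.8749824495947848
now theta 166.68504833260437 r 44.230547893486964
0,0,2.5,1.1,0
```

View pics/f1.png

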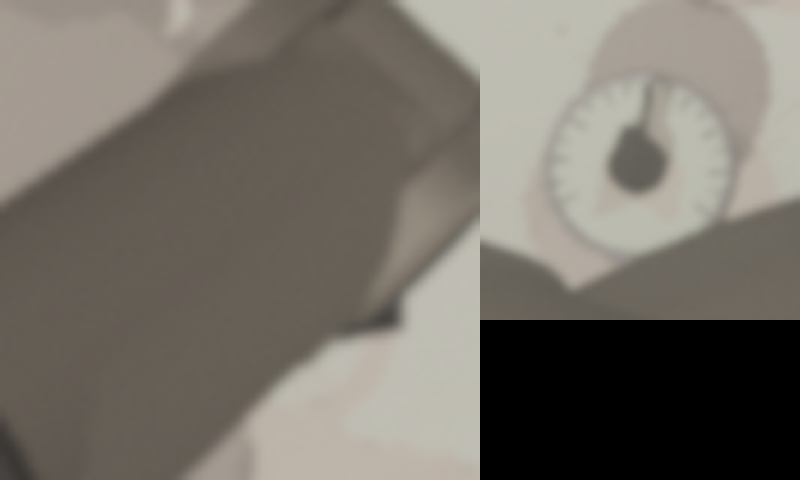

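View pics/f2.png

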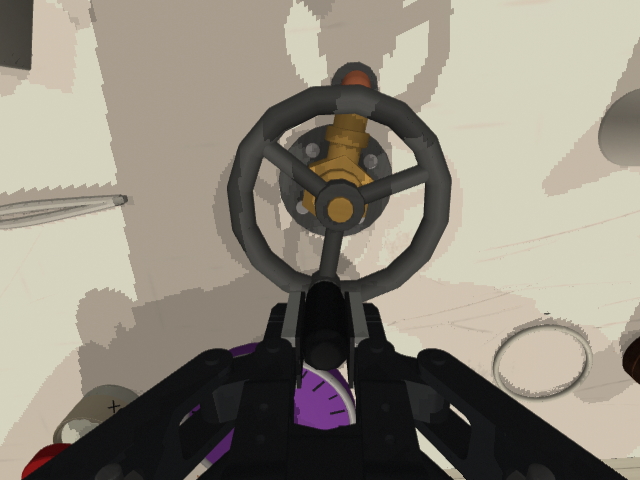

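The wrist view shows the handle pinched at (325,320), on the side opposite the pipe at (355,75). The top view shows the pointer on the mark. The handle is at 166.7° against 164.3° at the stop, so two turns plus about 2.4°.

```bash
python3 -c "
from h import *
o,M=state(); print(abs(np.array(o['qvel'])).max()); print(r.hand_in())"
```

```text
t 23.38 tcp [ 0.4987 -0.1857  0.0867] F [ 6.1 -3.6  2.9] w 0.0181 
 tool axes cols
 [[ 0.004 -0.082 -0.997]
 [-0.003 -0.997  0.082]
 [-1.     0.002 -0.004]] j7 -0.8749652394310601
0.0015816978081457185
the job is handed in; nothing more can be done
None
```

The job is done and handed in at 23.4 s, with the fingers still holding the valve handle; hand-in gives no verdict.

- **Gauge:** I turned the white gauge's knob clockwise by 1.22 rad. The close-up taken before release showed the needle on the heavy mark, about 0.01 rad off. The last top view still showed it on the mark.
- **Valve:** I wound the wheel clockwise until it hit its stop, where it pushed back with 19 N and did not move. The handle stood at about 164.3°, against about 165.4° predicted from the pipe. I then backed it off counter-clockwise two turns, and it finished at about 166.7°, which is two turns plus about 2.4° (15° allowed).
- **Grip:** The fingers were closed on the handle at 18 mm with 40 N set, and the arm was still. The grasp point was about 7 mm above the handle's grip point.
- **Bystanders:** I planned the path clear of them and felt no unexpected force, but I did not measure their positions again at the end.

No check failed. In the last top view the arm hid the valve, so I checked it only with the wrist camera and the arm's own position.

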